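# Trip test and half-way cap check on a shoe dryer

### The job

Check the shoe dryer before use: press the yellow test button on its trip box so that the red lever drops, then lift the lever back fully upright. Then fit the blue cap into the dryer's round socket with its lugs in the slots at the white marks, push it down and twist it clockwise (seen from above) to the green half-way mark, never on to the red mark where it clicks locked. Finish still gripping the cap steady there against its return spring, do not let go, and leave the coin cup, door wedge and incense plate where they are.

Things in the scene. Friction and masses are not known exactly. Their poses are not given: they have to be found in the camera images.
- trip_box: Fixed grey box, 150 (x) x 90 (y) x 55 mm high, flat on the bench, its yaw within 0.25 rad either way. Origin: centre of its underside; z up. Its -x end (towards the robot) carries the red lever, whose hinge axis is the box's y axis; the yellow button sits on its top.
- button_top (a point): Centre of the top face of the yellow test button (round, 28 mm across, stands 14 mm above the box top, top face at 69 mm over the bench when out). It is 30 mm towards +x of the box's centre and 90 mm behind the lever hinge. Pressed straight down; the point moves with it.
- test_button (a joint): Travel of the test button in m: 0 out, 0.006 fully down. Spring: about 2 N at first, 5.5 N fully down. The lever trips at about 0.004; press fully down. It springs out again by itself.
- lever_hinge (a point): Hinge axis of the red lever: on the trip box's centre line, 60 mm to -x of the box's centre, 62 mm over the bench. Fixed to the box. Two black cheeks, 30 mm over their outsides, stand beside it up to 69 mm over the bench.
- lever_grip (a point): Point in the middle of the red lever's paddle, 58 mm from the hinge; moves with the lever. The lever is a flat bar 14 mm wide (along the hinge axis), 8 to 9 mm thick, ending 76 mm from the hinge. It can be pinched by its two 14 mm apart sides from above and carried round the hinge in the box's x-z plane.
- trip_lever (a joint): Angle of the red lever in rad. 0: fully up, against its stop, leaning 0.20 rad past the vertical away from the robot (box +x), where it stays by its weight. It grows as the lever falls to the box's -x side; dropped it rests at 1.45, pointing to -x and 0.32 rad above level. At value q the lever points (0.20 - q) rad from vertical, positive towards box +x. Light, 60 g; no detent.
- dryer: Fixed shoe dryer: yaw within 0.25 rad either way, white housing 170 x 170 x 45 mm with a round black collar (108 mm across, top 75 mm over the bench) in its middle, and two 30 mm long air stubs on the +x side. Origin: centre of its underside; z up; its x axis is the direction of the half-way marks.
- socket_mouth (a point): Centre of the socket, level with the collar's top (75 mm over the bench). Opening 64 mm across with two slots, opposite each other at the white marks, 17 mm wide, reaching about 39 mm out. The lip is 7 mm thick; under it the lugs can turn when the cap's origin is 13 to 18 mm below this point (at 18 mm its flange rests on the collar); about 15.5 mm is good for turning.
- plunger (a joint): Travel in m of the brass spring plunger inside the socket: 0 up (its top 6 mm below the collar's top), 0.0125 down. It pushes the cap's underside up with 1.5 N at first, 4 N at full travel, so the cap must be pushed down while it is twisted.
- entry_mark: Pair of white strips on the collar top, at both sides, 41 to 54 mm from the centre. Origin on the socket's axis at the collar top; its x axis runs through both strips: the cap's x axis must lie along it (either way round) to go in.
- half_mark: Pair of green strips, as above; x axis through both strips: the half-way direction, 0.70 rad clockwise (from above) of the white marks.
- lock_mark: Pair of red strips, as above; x axis through both: the lock direction, 1.40 rad clockwise of the white marks, where the lugs jump up 4 mm into notches and lock.
- return_ring (a joint): Twist in rad of the sprung ring inside the socket that the cap's lugs push round clockwise: 0 at the entry, 0.03 to 0.09 less than the cap's own twist from the white marks (about 0.65 at half-way, 1.33 at lock). Its spring turns the cap back with 0.02 to 0.13 N m, about 0.07 N m at half-way.
- cap: Blue bayonet cap, about 150 g, standing loose on the bench. Origin: centre of its underside; z up its axis. Plug 60 mm across, 18 mm high; two grey lugs along +x and -x at its foot (12 mm wide, 6 mm high, reaching 36 mm out); above, a flange 80 mm across from 18 to 24 mm height with white strips in the lugs' direction; on top a grip bar. Half-turn symmetric.
- cap_grip (a point): Where to pinch the cap: in the middle of its grip bar, 46 mm above the cap's origin. The bar is 56 mm long (cap's x), 18 mm wide (cap's y) and reaches from 24 to 56 mm above the origin. Pinch it across the 18 mm; here the fingertips clear the flange.
- coin_cup: Bystander: steel coin cup, 72 mm across, 75 mm high, origin centre of its underside. Leave alone.
- door_wedge: Bystander: orange plastic door wedge, 120 x 42 mm, up to 31 mm high, origin centre of its underside. Leave alone.
- incense_plate: Bystander: blue ceramic incense plate, 110 mm across, 16 mm high, origin centre of its underside. Leave alone.
Mind the look-alikes: they are no part of the job. What is shaped like the trip_box but orange or purple is not meant. Of the things that look like the cap, the middle-sized one is meant.

How it is judged:
On the way, in this order (a step that is already met when the one before it is completed fails the run):
1. the test button is pressed in (value of joint test_button above 0.002 m).
2. the lever has dropped (value of joint trip_lever above 1.2 rad), for 0.1 s.
3. the lever is back fully up and stays there untouched, the button out (value of joint trip_lever below 0.12 rad and value of joint test_button below 0.001 m and contact force between the fingers and trip_lever below 0.1 N), for 0.2 s.
4. the cap sits in the socket, its lugs pushed below the lip (horizontal distance between cap and socket_mouth below 0.005 m and z of cap in the frame of socket_mouth below -0.0115 m), for 0.05 s.
At the end, for the whole second after the job is handed in: Lever within 0.12 rad of fully up; cap centred within 5 mm, upright within 0.09 rad, lugs under the lip (origin 11.5 mm or more below collar top), within 0.15 rad of the green marks, sprung ring past 0.42 rad, cap still and still gripped with over 2 N (all of step 4 and value of joint trip_lever below 0.12 rad and angle between the x axis of cap and the x axis of half_mark, either way round below 0.15 rad and value of joint return_ring above 0.42 rad and angle between cap's own z axis and vertical below 0.09 rad and contact force between the fingers and cap above 2 N and linear speed of cap below 0.01 m/s and angular speed of cap below 0.1 rad/s); the arm keeps its last pose, push and grip.
It fails at once if the cap is twisted on to the lock click (value of joint return_ring above 1.18 rad).
It fails at once if the coin cup is moved more than 30 mm (distance of coin_cup from where it was at the start of the episode above 0.03 m).
It fails at once if the door wedge is moved more than 30 mm (distance of door_wedge from where it was at the start of the episode above 0.03 m).
It fails at once if the incense plate is moved more than 30 mm (distance of incense_plate from where it was at the start of the episode above 0.03 m).
It fails at once if the coin cup is tipped (angle between coin_cup's own z axis and vertical above 0.4 rad).
It also fails if it takes over 72 s, if anything falls off the work surface, if the arm or the gripper's body presses on something with over 40 N, if the wrist force passes 120 N, or if a joint passes its speed limit or range.

### The arm

A 7-joint arm with a two-finger parallel gripper is mounted at the origin on the work surface. World frame = base frame: x ahead of the robot, y to its left, z up, the work surface at z = 0. Lengths are in m, angles in rad, forces in N, time in s.
With the tool pointing down it reaches from about 0.4 to 0.875 m from the base axis. Payload 19.3 kg.
Tool frame: the origin (TCP) lies midway between the tips of the shut fingers; the grasp point (between the pads) lies 19 mm behind it; z points along the fingers, y is the line along which they close (so a half turn about z gives the same grasp; the last joint's range is limited). The gripper opens to 85 mm and grips with 20 to 120 N. Pads are 22 mm wide; open, the fingers measure 114 mm over their backs; the gripper's body (76 mm by 85 mm) begins 54 mm behind the grasp point. The pads swing forward as they close: fully open they stand 13 mm farther back than shut.
Start: joints at [-1.259, 0.521, -0.036, 1.599, 0.021, 1.021, -0.113], TCP at [0.233, 0.58, 0.231] pointing down, gripper open.
Joint ranges: [-2.91, 2.91], [-0.3, 2.13], [-1.5, 1.42], [0.17, 2.43], [-1.26, 4.41], [0.16, 1.93], [-2.52, 2.52]. Speed limits (rad/s): [1.89, 1.89, 2.39, 2.39, 3.01, 3.01, 3.01].

### API

Orientations are given as [roll, pitch, yaw] about the fixed x, y, z axes, in that order (R = Rz(yaw) Ry(pitch) Rx(roll)).
In Python, from workcell import bot gives the robot as it stands.
- The arm moves only by the tool move_arm, never from a script. Its argument "moves" is a list that holds one entry, the list of rows, each a list of 7 numbers: the opening, from 0 (shut) to 1 (fully open), then the shift along the tool's x, y, z in units of 1000 mm (1.0 is 1000 mm), then the turn, a rotation vector about the tool's x, y, z in units of 2 pi rad (1.0 is 2 pi rad). A call has 1 to 5 rows; each row is the pose to reach, as a shift and turn from the pose commanded when the call began, along the tool's axes at that moment, turning the shorter way round; what a row does not reach only later rows make up. A row lasts 1/10 s, in which the tool goes at most 50 mm and 8.59 degrees, less where a joint would pass 70% of its speed; a pose out of reach is approached as far as the arm can. A call with a number of a shift or a turn outside -1 to 1 is refused whole. A call with a gripper value outside its range is refused whole. The fingers move at their own pace and stop on an object; "force" is the grip in N (left out, the last holds). Time passes only in rows, so rows that repeat a pose let the fingers close. It gives the time, the measured TCP pose, the force, the opening and the grip force at its end, in the units of the state.
- bot.observe(): the state, without advancing time (a new reading comes with each control period).
- bot.grab_frame(name): name is "scene" or "side" or "wrist"; returns the picture (400x640x3 uint8, red, green, blue); there is no depth.
- bot.camera_params(name): a dict with "vertical_fov" (degrees; the focal length in pixels is half the picture's height over the tangent of half this angle, whatever the lens; pixels are square), "cx", "cy" (the principal point, pixels), "R" (3x3) and "t" (3): a world point X has camera coordinates R X + t. Camera axes: x right, y down, z forward; pixel columns grow to the right and rows downward; lengths in m; the calibration is good to about 2 mm. The wrist camera is an equidistant fisheye: a pixel r from the principal point sees the ray r / f radians off the axis. A picture is of the moment at which its call begins: read the wrist's pose just before it. camera_params takes no time and is no camera call; for the wrist camera it gives the pose at the moment of the call.
- bot.job_done(): hands the job in; it is judged then, once.
The state is a dict: "clock": time; "qpos": joint angles; "qd": joint speeds; "joint_efforts": joint torques, N m; "position": TCP position; "tool_rot": TCP orientation; "force": force on the tool from outside, world axes, zero at the start; "moment": the same for the moment, N m; "grip_width": finger opening in m; "finger_force": force on a finger pad.
Only numpy, scipy, OpenCV 4.12 (cv2) and the standard library are available. Lean on these libraries where they do the work, as an engineer would, in place of code of your own. Each camera call takes 0.05 s, during which the arm holds its last target. There are 200 camera calls.

## Working session

There is one attempt and no reset: what is moved stays moved. The work goes in short steps, Python scripts to look and compute and a tool call to move; the robot and the scene stay as the last step left them, time stands still between calls to the robot, and variables do not carry over. Pictures are saved under pics/ and viewed, at most 10 in all, crops included, and the job is handed in when it is done.

Besides the shell and the picture viewer there is one more tool, called after ">>>" as name(argument=value, ...) on one line, values as JSON. move_arm: Moves the arm, as the interface text tells. Shifts and turns lie within -1 to 1; 1 stands for 1000 mm of shift or 2 pi rad of turn. Its arguments: {"type":"object","properties":{"moves":{"type":"array"},"force":{"type":"number"}},"required":["moves"]}

```bash
mkdir -p pics; ls
cat > h.py <<'E'
import numpy as np, cv2
from workcell import bot
from scipy.spatial.transform import Rotation as Ro
def ray(c,u,v):
    p=bot.camera_params(c) if isinstance(c,str) else c
    f=200/np.tan(np.radians(p['vertical_fov'])/2); R=np.array(p['R']);t=np.array(p['t'])
    x,y=u-p['cx'],v-p['cy']
    if p.get('fish'):
        r=np.hypot(x,y)+1e-9;a=r/f;d=np.array([x/r*np.sin(a),y/r*np.sin(a),np.cos(a)])
    else: d=np.array([x/f,y/f,1])
    return -R.T@t, R.T@d/np.linalg.norm(d)
def plane(c,u,v,z):
    o,d=ray(c,u,v); return o+d*(z-o[2])/d[2]
def two(r1,r2):
    (o,d),(p,e)=r1,r2
    s=np.linalg.lstsq(np.c_[d,-e],p-o,rcond=None)[0]
    a,b=o+d*s[0],p+e*s[1]; return (a+b)/2,np.linalg.norm(a-b)
def wp():
    p=dict(bot.camera_params('wrist'));p['fish']=1;return p
def proj(c,X):
    p=bot.camera_params(c) if isinstance(c,str) else c
    f=200/np.tan(np.radians(p['vertical_fov'])/2);x=np.array(p['R'])@X+p['t']
    if p.get('fish'):
        r=np.hypot(x[0],x[1]);a=np.arctan2(r,x[2]);return p['cx']+f*a*x[0]/r,p['cy']+f*a*x[1]/r
    return p['cx']+f*x[0]/x[2],p['cy']+f*x[1]/x[2]
def shot(c,name=None):
    im=cv2.cvtColor(bot.grab_frame(c),cv2.COLOR_RGB2BGR)
    if name: cv2.imwrite('pics/'+name,im)
    return im
def tool(target_pos,R=None):
    "shift in tool axes (units) and turn (units) from the current measured pose"
    s=bot.observe();R0=Ro.from_euler('xyz',s['tool_rot'])
    sh=R0.inv().apply(np.array(target_pos)-s['position'])
    tv=(R0.inv()*R).as_rotvec()/(2*np.pi) if R is not None else np.zeros(3)
    return sh.round(4),tv.round(4)
E
python3 - <<'E'
from h import *
a=shot('scene','a.png');b=shot('side','b.png');w=shot('wrist','w.png')
for c in('scene','side','wrist'):
    p=bot.camera_params(c);print(c,p['vertical_fov'],p['cx'],p['cy'],(-np.array(p['R']).T@p['t']).round(3),np.array(p['R']).round(2).tolist())
print(bot.observe())
E
```

```text
pics
scene 46.62388042348202 325.5845013123698 199.01465088500257 [ 1.311 -0.315  1.394] [[0.41, 0.91, -0.01], [0.78, -0.35, -0.52], [-0.47, 0.2, -0.86]]
side 47.39904443308611 317.8117830419059 190.07168127741838 [-0.122 -0.784  0.799] [[0.74, -0.67, 0.02], [-0.36, -0.43, -0.83], [0.56, 0.61, -0.56]]
wrist 65.70646984690485 316.70478375920067 200.49803911187453 [0.162 0.609 0.374] [[0.37, 0.93, -0.0], [0.89, -0.36, 0.3], [0.28, -0.11, -0.95]]
{'clock': 0.15, 'qpos': array([-1.25923771,  0.52187178, -0.036332  ,  1.59985232,  0.02118838,
        1.02105853, -0.1127893 ]), 'qd': array([ 0.00014048, -0.00168047, -0.0012213 , -0.0027111 , -0.00039112,
       -0.00060997, -0.00077575]), 'joint_efforts': array([ 1.59777748e-03, -9.27392220e+01,  1.98019892e+00, -3.70057654e+01,
        1.79343863e-02,  6.26835303e-03, -3.61157504e-05]), 'position': array([0.23277979, 0.57978535, 0.23087006]), 'tool_rot': array([-3.14078790e+00,  3.94272332e-05,  2.75982988e+00]), 'force': array([ 0.57360271, -0.4574184 , -0.31093787]), 'moment': array([ 0.01926413, -0.05683157, -0.00887275]), 'finger_force': 0.0, 'grip_width': 0.08531826068841637}
```

View pics/a.png

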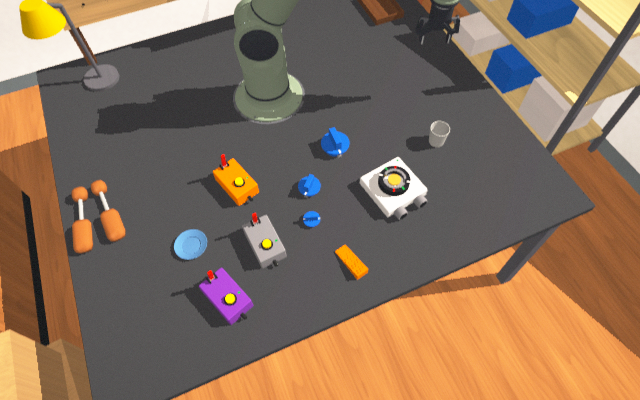

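View pics/b.png

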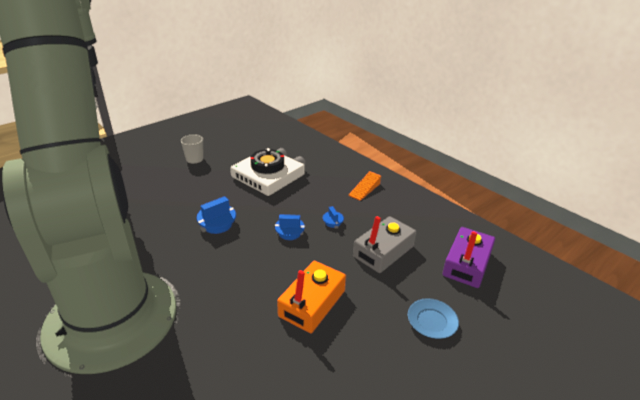

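The scene view shows the grey trip box at (264,242) with its button at (267,244) and lever at (255,218). The middle-sized cap is at (309,186) and the socket at (396,181). In the side view these are the box at (385,245), button (394,228), cap (290,227) and socket (267,160).

Run:
```python
from h import *
def blob(im,lo,hi,c,r):
    m=cv2.inRange(cv2.cvtColor(im,cv2.COLOR_BGR2HSV),lo,hi);k=np.zeros_like(m);cv2.circle(k,c,r,255,-1);m&=k
    n,l,s,ce=cv2.connectedComponentsWithStats(m)
    i=1+np.argmax(s[1:,4]);return ce[i],s[i,4],np.argwhere(l==i)[:,::-1]
a=cv2.imread('pics/a.png');b=cv2.imread('pics/b.png')
Y=((22,120,120),(35,255,255));R=((0,150,80),(6,255,255));B=((100,120,60),(125,255,255))
for n,col,ca,cb,r in(('button',Y,(267,244),(394,228),12),('lever',R,(255,218),(376,232),20),('cap',B,(309,186),(290,227),18),('plunger',((15,80,100),(35,255,255)),(396,181),(267,160),14),('bigcap',B,(335,145),(216,215),25)):
    (u,A,_),(v,Bn,_)=blob(a,*col,ca,r),blob(b,*col,cb,r)
    print(n,u.round(1),A,v.round(1),Bn,[x.round(4) for x in two(ray('scene',*u),ray('side',*v))])
# box yaw: button to lever top etc. done close by
print(bot.observe()['clock'])
A=cv2.resize(a[130:290,190:450],None,fx=3,fy=3,interpolation=cv2.INTER_CUBIC);cv2.imwrite('pics/a2.png',A)
```

```text
button [266.4 243.3] 76 [392.9 227. ] 91 [array([ 0.6469, -0.2402,  0.0636]), np.float64(0.0008)]
lever [254.2 217.1] 42 [374.6 229.4] 159 [array([ 0.5645, -0.2461,  0.103 ]), np.float64(0.0013)]
cap [309.  185.2] 375 [289.1 226.3] 580 [array([ 0.4766, -0.0237,  0.022 ]), np.float64(0.0023)]
plunger [393.9 179. ] 132 [267.1 158.5] 107 [array([0.6015, 0.2404, 0.0687]), np.float64(0.0015)]
bigcap [334.5 142.1] 585 [216.4 215.6] 1014 [array([0.3471, 0.1339, 0.0308]), np.float64(0.0032)]
0.15
```

View pics/a2.png

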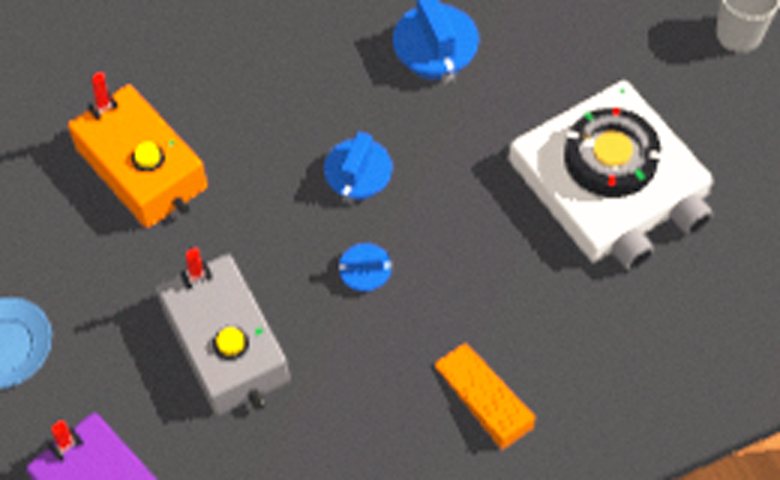

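The crop shows the grey box's long axis close to world x, with a yaw of about 0.07. The dryer's white marks are at crop (573,135) and (655,155), and the greens at (588,118) and (640,174). I'll move above the box now and look from close by.

Run:
```python
from h import *
print(tool([0.60,-0.24,0.25],Ro.from_euler('xyz',[np.pi,0,0.07+np.pi])))
```

```text
(array([-0.6462, -0.624 , -0.0186]), array([-0.0001, -0.    , -0.0719]))
```

>>> move_arm(moves=[[[0,-0.646,-0.624,-0.019,0,0,-0.072],[0,-0.646,-0.624,-0.019,0,0,-0.072],[0,-0.646,-0.624,-0.019,0,0,-0.072],[0,-0.646,-0.624,-0.019,0,0,-0.072],[0,-0.646,-0.624,-0.019,0,0,-0.072]]])

```text
clock: 0.65
position: [0.3355, 0.3498, 0.2366]
tool_rot: [-3.142, -0.0, -3.071]
force: [1.8, 0.2, -0.4]
grip_width: 0.0123
finger_force: 0.0
```

>>> move_arm(moves=[[[0,-0.222,-0.607,-0.013,0,0,0],[0,-0.222,-0.607,-0.013,0,0,0],[0,-0.222,-0.607,-0.013,0,0,0],[0,-0.222,-0.607,-0.013,0,0,0],[0,-0.222,-0.607,-0.013,0,0,0]]])

```text
clock: 1.15
position: [0.4376, 0.1217, 0.2418]
tool_rot: [3.141, 0.0, -3.071]
force: [0.5, 0.5, -0.3]
grip_width: 0.0003
finger_force: 0.0
```

>>> move_arm(moves=[[[0,-0.137,-0.36,-0.009,0,0,0],[0,-0.137,-0.36,-0.009,0,0,0],[0,-0.137,-0.36,-0.009,0,0,0],[0,-0.137,-0.36,-0.009,0,0,0],[0,-0.137,-0.36,-0.009,0,0,0]]])

```text
clock: 1.65
position: [0.5428, -0.105, 0.2475]
tool_rot: [-3.142, 0.0, -3.071]
force: [0.5, 0.9, -0.0]
grip_width: 0.0
finger_force: 0.0
```

>>> move_arm(moves=[[[0,-0.05,-0.129,0,0,0,0],[0,-0.05,-0.129,0,0,0,0],[0,-0.05,-0.129,0,0,0,0],[0,-0.05,-0.129,0,0,0,0],[0,-0.05,-0.129,0,0,0,0]]])

```text
clock: 2.15
position: [0.601, -0.2286, 0.2467]
tool_rot: [3.141, -0.001, -3.072]
force: [-0.2, 1.1, 0.2]
grip_width: 0.0001
finger_force: 0.0
```

Run:
```python
from h import *
p=wp();w=shot('wrist','w1.png');import json,pickle;pickle.dump(p,open('w1.pkl','wb'))
s=bot.observe();print(s['position'],s['tool_rot'],s['qpos'].round(2))
```

```text
[ 0.60105403 -0.22749858  0.24698917] [ 3.14084830e+00 -7.58661985e-04 -3.07082150e+00] [ 0.16  0.54  0.17  1.54 -0.1   1.07  1.99]
```

View pics/w1.png

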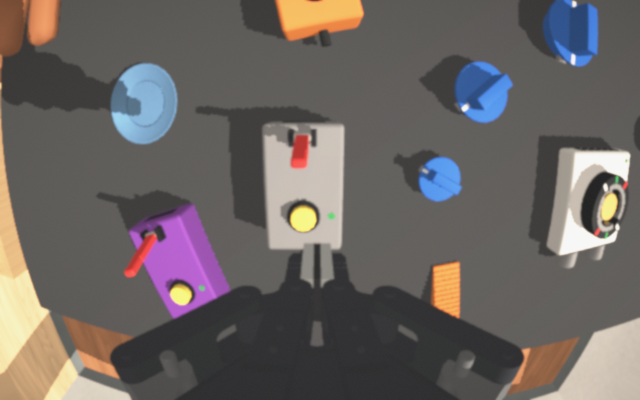

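The wrist view shows the grey box's top at (264–344, 124–248), the button at (303,218) and the lever's foot at (303,137). The middle cap is at (482,92).

Run:
```python
from h import *
import pickle
p=pickle.load(open('w1.pkl','rb'));w=cv2.imread('pics/w1.png');h=cv2.cvtColor(w,cv2.COLOR_BGR2HSV)
def big(m,x0,x1,y0,y1):
    k=np.zeros_like(m);k[y0:y1,x0:x1]=m[y0:y1,x0:x1]
    n,l,s,ce=cv2.connectedComponentsWithStats(k);i=1+np.argmax(s[1:,4]);return ce[i],(l==i).astype(np.uint8)
cy,_=big(cv2.inRange(h,(22,120,120),(35,255,255)),280,330,195,240)
b=plane(p,*cy,.066);print('button',cy,b)
o,d=ray('scene',266.4,243.3);print('tri',two((o,d),ray(p,*cy)))
o,d=ray('side',392.9,227.);print('tri',two((o,d),ray(p,*cy)))
g=cv2.inRange(h,(0,0,95),(179,60,190));c,m=big(g,255,352,115,255)
co=max(cv2.findContours(m,cv2.RETR_EXTERNAL,cv2.CHAIN_APPROX_NONE)[0],key=len)[:,0]
W=np.array([plane(p,*q,.055)[:2] for q in co])
r=cv2.minAreaRect(W.astype(np.float32));print(r, cv2.boxPoints(r))
# side edges by line fit
for sel,nm in((co[:,0]<283,'l'),(co[:,0]>325,'r')):
    q=W[sel&(co[:,1]>135)&(co[:,1]<238)];v=cv2.fitLine(q.astype(np.float32),cv2.DIST_HUBER,0,.01,.01).ravel();print(nm,np.arctan2(v[1],v[0]),v)
# lever foot: red centroid near the hinge
_,m=big(cv2.inRange(h,(0,150,60),(8,255,255))|cv2.inRange(h,(172,150,60),(179,255,255)),280,330,125,175)
print('lever px',np.argwhere(m)[:,::-1].min(0),np.argwhere(m)[:,::-1].max(0))
psi=np.arctan2(v[1],v[0]); print(bot.observe()['clock'])
```

```text
button [301.70506912 216.79262673] [ 0.64533764 -0.24191124  0.066     ]
tri (array([ 0.64641231, -0.24093899,  0.06338362]), np.float64(0.002091178932008546))
tri (array([ 0.64546333, -0.24181296,  0.06525384]), np.float64(0.00036730781722149754))
((0.6162305474281311, -0.2446857988834381), (0.16385707259178162, 0.11720544099807739), 4.279173374176025) [[ 0.5301577  -0.19235964]
 [ 0.5389031  -0.30923834]
 [ 0.7023034  -0.29701197]
 [ 0.693558   -0.18013325]]
l 0.05754963 [ 0.9983445   0.05751787  0.6244577  -0.2862165 ]
r 0.09813203 [ 0.9951889   0.09797459  0.6049146  -0.18947768]
lever px [292 136] [307 166]
2.2
```

>>> move_arm(moves=[[[0,-0.0434,-0.017,0.04,0,0,0],[0,-0.0434,-0.017,0.09,0,0,0],[0,-0.0434,-0.017,0.14,0,0,0],[0,-0.0434,-0.017,0.16,0,0,0],[0,-0.0434,-0.017,0.16,0,0,0]]])

```text
clock: 2.7
position: [0.6437, -0.2396, 0.0837]
tool_rot: [3.139, -0.006, -3.069]
force: [-0.9, 0.7, 0.9]
grip_width: 0.0001
finger_force: 0.0
```

>>> move_arm(moves=[[[0,0,0,0.012,0,0,0],[0,0,0,0.018,0,0,0],[0,0,0,0.022,0,0,0],[0,0,0,0.0245,0,0,0],[0,0,0,0.0245,0,0,0]]])

```text
clock: 3.2
position: [0.6464, -0.2419, 0.0637]
tool_rot: [-3.141, 0.001, -3.071]
force: [1.2, 2.2, 5.3]
grip_width: 0.0002
finger_force: 2.4
```

>>> move_arm(moves=[[[0,0,0,-0.05,0,0,0],[0,0,0,-0.1,0,0,0],[0.6,0.05,0,-0.12,0,0,0],[0.6,0.1,0.0015,-0.12,0,0,0],[0.6,0.1,0.0015,-0.12,0,0,0]]])

```text
clock: 3.7
position: [0.5401, -0.2491, 0.184]
tool_rot: [-3.141, -0.002, -3.075]
force: [0.8, -0.6, 0.8]
grip_width: 0.0432
finger_force: 0.0
```

Run:
```python
from h import *
P=[];C=[]
for c,(x,y) in(('scene',(250,217)),('side',(370,235))):
    im=shot(c,'l_'+c+'.png');h=cv2.cvtColor(im,cv2.COLOR_BGR2HSV);m=cv2.inRange(h,(0,150,60),(5,255,255))|cv2.inRange(h,(174,150,60),(179,255,255))
    k=np.zeros_like(m);cv2.circle(k,(x,y),30,255,-1);q=np.argwhere(m&k)[:,::-1];P.append(q);C.append(q.mean(0));print(c,len(q),q.mean(0),q.min(0),q.max(0))
print(two(ray('scene',*C[0]),ray('side',*C[1])))
p=wp();w=shot('wrist','w2.png')
o=bot.observe();print(o['position'],o['tool_rot'],o['grip_width'])
s=cv2.imread('pics/l_side.png')[170:290,310:440];a=cv2.imread('pics/l_scene.png')[170:290,190:320]
t=cv2.resize(np.hstack([s,a]),None,fx=3,fy=3);cv2.imwrite('pics/t.png',t)
```

```text
scene 100 [250.02 210.61] [244 201] [256 220]
side 128 [361.5390625 246.6484375] [351 241] [372 251]
(array([ 0.51944279, -0.24885387,  0.07508751]), np.float64(0.0007958173338020035))
[ 0.54637756 -0.24777158  0.18367218] [-3.14116745e+00  1.25950650e-03 -3.07124734e+00] 0.05103046413182165
```

View pics/w2.png

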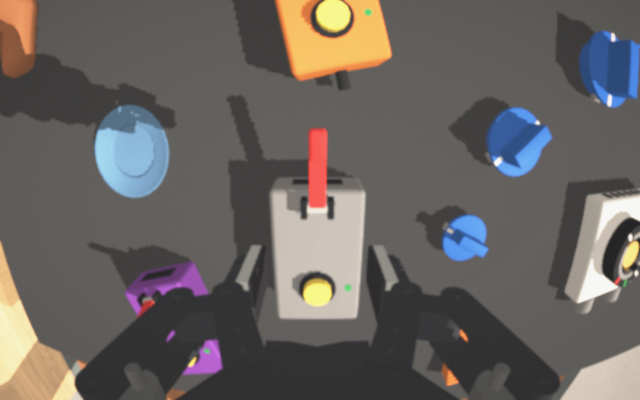

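The lever has dropped: it runs from (318,205) to (318,132) between the open fingers' line. Now I'll descend on its paddle.

>>> move_arm(moves=[[[0.6,0.0457,0,0.04,0,0,0],[0.6,0.0457,0,0.08,0,0,0],[0.6,0.0457,0,0.11,0,0,0],[0.6,0.0457,0,0.1207,0,0,0],[0.6,0.0457,0,0.1207,0,0,0]]])

```text
clock: 4.35
position: [0.5008, -0.2505, 0.0612]
tool_rot: [3.141, -0.002, -3.07]
force: [1.0, -0.4, 0.9]
grip_width: 0.0512
finger_force: 0.0
```

>>> move_arm(moves=[[[0,0,0,0,0,0,0],[0,0,0,0,0,0,0],[0,0,0,0,0,0,0],[0,0,0,0,0,0,0]]], force=20)

```text
clock: 4.75
position: [0.5012, -0.2511, 0.0634]
tool_rot: [-3.141, 0.002, -3.071]
force: [0.8, -0.2, 7.7]
grip_width: 0.0131
finger_force: 25.5
```

>>> move_arm(moves=[[[0,-0.0034,0,-0.0074,0,0,0],[0,-0.0081,0,-0.0147,0,0,0],[0,-0.0139,0,-0.0212,0,0,0],[0,-0.0206,0,-0.0268,0,0,0],[0,-0.028,0,-0.0313,0,0,0]]])

```text
clock: 5.25
position: [0.528, -0.2491, 0.0943]
tool_rot: [-3.142, -0.001, -3.071]
force: [-4.8, -2.8, -2.0]
grip_width: 0.0131
finger_force: 24.7
```

>>> move_arm(moves=[[[0,-0.008,0,-0.0033,0,0,0],[0,-0.0164,0,-0.0055,0,0,0],[0,-0.0222,0,-0.0062,0,0,0],[0,-0.028,0,-0.0063,0,0,0],[0,-0.0326,0,-0.006,0,0,0]]])

```text
clock: 5.75
position: [0.561, -0.2469, 0.1006]
tool_rot: [-3.141, -0.0, -3.071]
force: [-5.6, -1.7, 7.3]
grip_width: 0.0136
finger_force: 27.0
```

>>> move_arm(moves=[[[0,-0.004,0,0.0006,0,0,0],[0,-0.004,0,0.0006,0,0,0],[0,-0.004,0,0.0006,0,0,0]]])

```text
clock: 6.05
position: [0.5655, -0.2465, 0.0999]
tool_rot: [-3.141, 0.001, -3.071]
force: [-2.2, -1.5, 4.4]
grip_width: 0.0135
finger_force: 26.3
```

>>> move_arm(moves=[[[0.6,0,0,0,0,0,0],[0.6,0,0,0,0,0,0],[0.6,0,0,-0.03,0,0,0],[0.8,0,0,-0.08,0,0,0],[0.8,0,0,-0.13,0,0,0]]])

```text
clock: 6.55
position: [0.5645, -0.2458, 0.2303]
tool_rot: [3.141, -0.001, -3.071]
force: [1.2, 0.5, 0.7]
grip_width: 0.0681
finger_force: 0.0
```

Run:
```python
from h import *
C=[]
for c,(x,y) in(('scene',(252,215)),('side',(372,235))):
    im=shot(c,'m_'+c+'.png');h=cv2.cvtColor(im,cv2.COLOR_BGR2HSV);m=cv2.inRange(h,(0,150,60),(5,255,255))|cv2.inRange(h,(174,150,60),(179,255,255))
    k=np.zeros_like(m);cv2.circle(k,(x,y),30,255,-1);q=np.argwhere(m&k)[:,::-1];C.append(q.mean(0));print(c,len(q),q.mean(0))
print(two(ray('scene',*C[0]),ray('side',*C[1])))
p=wp();w=shot('wrist','w3.png')
# cap white lug strips and dryer from this view
h=cv2.cvtColor(w,cv2.COLOR_BGR2HSV)
m=cv2.inRange(h,(100,120,60),(125,255,255));n,l,s,ce=cv2.connectedComponentsWithStats(m)
for i in range(1,n):
    if s[i,4]>200: print(s[i],ce[i].round(1),plane(p,*ce[i],.03).round(3))
o=bot.observe();print(o['clock'],o['position'],o['tool_rot'],o['qpos'].round(2))
```

```text
scene 91 [251.68131868 212.15384615]
side 93 [367.50537634 235.02150538]
(array([ 0.5405662 , -0.24661015,  0.09807997]), np.float64(0.00016985860444289122))
[ 558   20   55   70 2873] [586.3  53.3] [0.347 0.133 0.03 ]
[ 470   88   58   62 2523] [496.6 117.5] [ 0.477 -0.03   0.03 ]
[ 431  184   42   43 1391] [452.1 205.6] [ 0.596 -0.074  0.03 ]
6.7 [ 0.5662983  -0.24656841  0.23236278] [-3.13975899  0.0053853  -3.0708643 ] [ 0.2   0.51  0.18  1.63 -0.1   1.    2.04]
```

Run:
```python
from h import *
for k in range(2):
  C=[]
  for c,(x,y) in(('scene',(252,215)),('side',(372,235))):
    im=shot(c,f'n{k}_'+c+'.png');h=cv2.cvtColor(im,cv2.COLOR_BGR2HSV);m=cv2.inRange(h,(0,150,60),(5,255,255))|cv2.inRange(h,(174,150,60),(179,255,255))
    k_=np.zeros_like(m);cv2.circle(k_,(x,y),30,255,-1);q=np.argwhere(m&k_)[:,::-1];C.append(q.mean(0));print(c,len(q),q.mean(0))
  print(two(ray('scene',*C[0]),ray('side',*C[1])))
```

```text
scene 105 [250.4        210.34285714]
side 96 [362.84375 243.875  ]
(array([ 0.52323142, -0.24820173,  0.08161179]), np.float64(0.001875410946534576))
scene 100 [250.02 210.61]
side 128 [361.5390625 246.6484375]
(array([ 0.51944279, -0.24885387,  0.07508751]), np.float64(0.0007958173338020035))
```

The lever slipped in the pads and fell back when released. I'll repeat the lift and carry it firmly past its stop this time.

>>> move_arm(moves=[[[0.6,0.0456,0.0005,0.04,0,0,0],[0.6,0.0656,0.0005,0.09,0,0,0],[0.6,0.0656,0.0005,0.14,0,0,0],[0.6,0.0656,0.0005,0.167,0,0,0],[0.6,0.0656,0.0005,0.1694,0,0,0]]])

```text
clock: 7.4
position: [0.4961, -0.2491, 0.0548]
tool_rot: [3.138, -0.008, -3.071]
force: [-0.0, 0.3, 0.3]
grip_width: 0.0511
finger_force: 0.0
```

>>> move_arm(moves=[[[0,0,0,0,0,0,0],[0,0,0,0,0,0,0],[0,0,0,0,0,0,0],[0,0,0,0,0,0,0]]], force=20)

```text
clock: 7.8
position: [0.5004, -0.251, 0.0612]
tool_rot: [-3.14, 0.003, -3.071]
force: [0.3, -2.2, 7.4]
grip_width: 0.0132
finger_force: 25.4
```

>>> move_arm(moves=[[[0,-0.0034,0,-0.0074,0,0,0],[0,-0.0081,0,-0.0147,0,0,0],[0,-0.0139,0,-0.0212,0,0,0],[0,-0.0206,0,-0.0268,0,0,0],[0,-0.028,0,-0.0313,0,0,0]]])

```text
clock: 8.3
position: [0.5262, -0.2492, 0.0918]
tool_rot: [-3.141, -0.002, -3.072]
force: [-6.2, -5.6, -0.5]
grip_width: 0.0134
finger_force: 25.3
```

>>> move_arm(moves=[[[0,-0.008,0,-0.0033,0,0,0],[0,-0.0164,0,-0.0055,0,0,0],[0,-0.0222,0,-0.0062,0,0,0],[0,-0.028,0,-0.0063,0,0,0],[0,-0.0366,0,-0.0054,0,0,0]]])

```text
clock: 8.8
position: [0.5632, -0.2467, 0.0977]
tool_rot: [-3.141, -0.001, -3.072]
force: [-6.9, -4.4, 8.5]
grip_width: 0.0139
finger_force: 27.3
```

Run:
```python
from h import *
o=bot.observe();print(o['position'],o['tool_rot'],o['force'],o['grip_width'])
a=shot('side');s=cv2.resize(a[170:290,310:440],None,fx=4,fy=4);cv2.imwrite('pics/v.png',s)
```

```text
[ 0.56315007 -0.24667766  0.09769318] [-3.14093309e+00 -9.98079663e-04 -3.07201875e+00] [-6.93173059 -4.41156333  8.48761741] 0.013851522519775486
```

View pics/v.png

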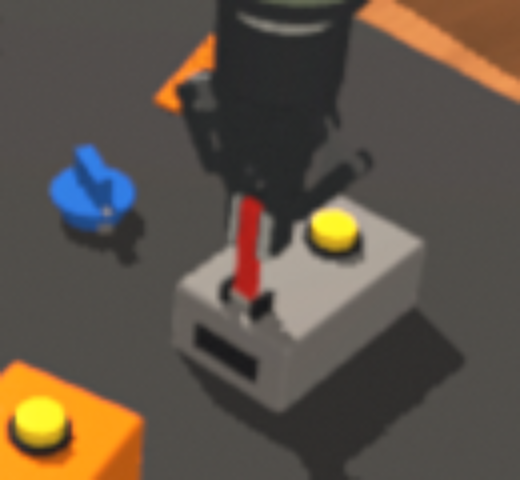

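The crop shows the lever held between the pads, nearly vertical. I'll push on well past the stop.

>>> move_arm(moves=[[[0,-0.006,0,0.001,0,0,0],[0,-0.012,0,0.003,0,0,0],[0,-0.012,0,0.003,0,0,0]]])

```text
clock: 9.15
position: [0.5763, -0.2457, 0.0945]
tool_rot: [-3.14, 0.001, -3.071]
force: [-1.2, -3.9, 6.7]
grip_width: 0.0137
finger_force: 25.7
```

>>> move_arm(moves=[[[0,-0.004,0,0.001,0,0,0],[0,-0.008,0,0.002,0,0,0],[0,-0.008,0,0.002,0,0,0]]])

```text
clock: 9.45
position: [0.582, -0.2454, 0.0923]
tool_rot: [-3.141, -0.003, -3.072]
force: [-14.1, -2.6, 13.2]
grip_width: 0.0134
finger_force: 20.4
```

>>> move_arm(moves=[[[0.6,0,0,0,0,0,0],[0.6,0,0,0,0,0,0],[0.6,0,0,0,0,0,0]]])

```text
clock: 9.75
position: [0.584, -0.2441, 0.0916]
tool_rot: [3.141, 0.0, -3.071]
force: [-0.6, -0.1, -1.1]
grip_width: 0.051
finger_force: 0.0
```

```bash
cat > lev.py <<'E'
from h import *
C=[]
for c,(x,y) in(('scene',(252,215)),('side',(372,235))):
    im=shot(c,'z_'+c+'.png');h=cv2.cvtColor(im,cv2.COLOR_BGR2HSV);m=cv2.inRange(h,(0,150,60),(5,255,255))|cv2.inRange(h,(174,150,60),(179,255,255))
    k=np.zeros_like(m);cv2.circle(k,(x,y),30,255,-1);q=np.argwhere(m&k)[:,::-1];C.append(q.mean(0));print(c,len(q),q.mean(0))
print(two(ray('scene',*C[0]),ray('side',*C[1])))
o=bot.observe();print(o['position'],o['tool_rot'],o['force'],o['grip_width'])
E
python3 lev.py
```

```text
scene 33 [254.36363636 218.24242424]
side 155 [374.48387097 229.72258065]
(array([ 0.56622143, -0.2459895 ,  0.10027749]), np.float64(0.0009187195445006409))
[ 0.58389362 -0.24422187  0.09142515] [ 3.14152787e+00  2.03497211e-04 -3.07076289e+00] [ 0.33615203  0.69488782 -0.26325532] 0.05120058362478277
```

>>> move_arm(moves=[[[0.8,0,0,-0.05,0,0,0],[0.8,0,0,-0.1,0,0,0],[0.8,0,0,-0.15,0,0,0],[0.8,0,0.04,-0.16,0,0,0],[0.8,0.01,0.09,-0.16,0,0,0]]])

```text
clock: 10.35
position: [0.5688, -0.1568, 0.2535]
tool_rot: [-3.14, 0.004, -3.074]
force: [0.7, 1.0, -1.3]
grip_width: 0.0687
finger_force: 0.0
```

>>> move_arm(moves=[[[1,0.01,0.05,0,0,0,0],[1,0.01,0.1,0,0,0,0],[1,0.01,0.125,0,0,0,0],[1,0.01,0.125,0,0,0,0],[1,0.01,0.125,0,0,0,0]]])

```text
clock: 10.85
position: [0.5489, -0.0322, 0.2514]
tool_rot: [-3.141, 0.0, -3.07]
force: [-0.3, -0.1, -0.2]
grip_width: 0.0855
finger_force: 0.0
```

```bash
python3 lev.py
python3 - <<'E'
from h import *
import pickle
p=wp();w=shot('wrist','w4.png');pickle.dump(p,open('w4.pkl','wb'))
print(bot.observe()['qpos'].round(2))
E
```

```text
scene 42 [254.23809524 216.9047619 ]
side 159 [374.55974843 229.3836478 ]
(array([ 0.56406397, -0.24613545,  0.10340983]), np.float64(0.0018642212854345648))
[ 0.54891984 -0.03345961  0.25130572] [-3.14111341e+00  4.45466932e-05 -3.07232303e+00] [ 0.9011544  -0.61349194  0.9047619 ] 0.08551245559973435
[-0.16  0.38  0.15  1.78 -0.07  0.98  1.66]
```

View pics/w4.png

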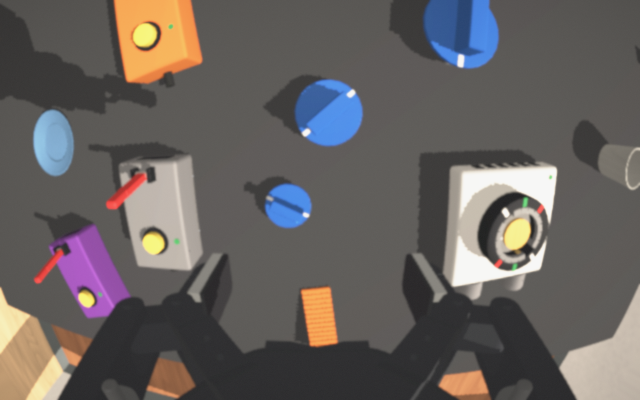

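The wrist view shows the lever up again. The middle cap is at (328,113) with white strips at (351,93) and (307,132). The socket is at (517,234) with whites near (505,212) and (530,252), greens at (525,203) and (515,267), and reds at (541,208) and (499,263).

```bash
cat > meas.py <<'E'
from h import *
import pickle
def blobs(w,p,lo,hi,c,r,z,amin=4):
    h=cv2.cvtColor(w,cv2.COLOR_BGR2HSV);m=cv2.inRange(h,lo,hi);k=np.zeros_like(m);cv2.circle(k,c,r,255,-1);m&=k
    n,l,s,ce=cv2.connectedComponentsWithStats(m);out=[]
    for i in range(1,n):
        if s[i,4]>=amin: out.append((s[i,4],ce[i].round(1),plane(p,*ce[i],z)[:3].round(4)))
    return sorted(out,key=lambda x:-x[0])[:6]
WH=((0,0,170),(179,70,255));GR=((45,100,60),(85,255,255));RD=((0,120,90),(8,255,255))
E
python3 - <<'E'
from meas import *
p=pickle.load(open('w4.pkl','rb'));w=cv2.imread('pics/w4.png')
c=blobs(w,p,*WH,(328,113),42,.024);print('cap strips',c)
A,B=c[0][2],c[1][2];print('cap centre',(A+B)/2,'yaw',np.arctan2(*(A-B)[1::-1]),'dist',np.linalg.norm(A-B))
b=blobs(w,p,(100,120,60),(125,255,255),(328,113),42,.021)[0];print(b)
for nm,col in(('W',WH),('G',GR),('R',RD)):
    print(nm,blobs(w,p,*col,(515,232),38,.075))
print('brass',blobs(w,p,(15,100,120),(35,255,255),(515,232),25,.069))
br=blobs(w,p,(15,100,120),(35,255,255),(515,232),25,.069)[0][1]
print(two(ray(p,*br),ray('scene',393.9,179)),two(ray(p,*br),ray('side',267.1,158.5)))
print('capz',two(ray(p,*b[1]),ray('side',289.1,226.3)),two(ray(p,*b[1]),ray('scene',309,185.2)))
E
```

```text
cap strips [(np.int32(52), array([305.9, 132. ]), array([ 0.5036, -0.0492,  0.024 ])), (np.int32(49), array([350.9,  93.2]), array([0.4532, 0.0005, 0.024 ]))]
cap centre [ 0.4784  -0.02435  0.024  ] yaw -0.7784052703921145 dist 0.07078311945654844
(np.int32(3411), array([328.1, 112.2]), array([ 0.4781, -0.0246,  0.021 ]))
W [(np.int32(762), array([515.7, 230.9]), array([0.5955, 0.2308, 0.075 ])), (np.int32(241), array([534.4, 257.8]), array([0.6357, 0.2825, 0.075 ])), (np.int32(32), array([547.8, 216.2]), array([0.5727, 0.2843, 0.075 ]))]
G [(np.int32(37), array([524.7, 201. ]), array([0.5543, 0.2333, 0.075 ])), (np.int32(21), array([514.2, 266.3]), array([0.6483, 0.2478, 0.075 ]))]
R [(np.int32(37), array([498.6, 262.5]), array([0.6419, 0.2171, 0.075 ])), (np.int32(36), array([539.9, 208.8]), array([0.563 , 0.2649, 0.075 ]))]
brass [(np.int32(656), array([516.6, 234.3]), array([0.6027, 0.2393, 0.069 ]))]
(array([0.6021844 , 0.23963366, 0.07001156]), np.float64(0.0020159940297925496)) (array([0.60329409, 0.24125959, 0.06711776]), np.float64(0.000787426428062185))
capz (array([ 0.47784894, -0.02432045,  0.02103834]), np.float64(0.0007745661410340198)) (array([ 0.4782307 , -0.02421191,  0.0263359 ]), np.float64(0.0011319171899795736))
```

>>> move_arm(moves=[[[0.6,0.0699,0.0138,0.03,0,0,0.135],[0.6,0.0699,0.0138,0.07,0,0,0.135],[0.6,0.0699,0.0138,0.1,0,0,0.135],[0.6,0.0699,0.0138,0.12,0,0,0.135],[0.6,0.0699,0.0138,0.12,0,0,0.135]]])

```text
clock: 11.5
position: [0.4768, -0.0247, 0.129]
tool_rot: [-3.139, -0.002, 2.454]
force: [0.6, 0.4, 1.0]
grip_width: 0.0508
finger_force: 0.0
```

>>> move_arm(moves=[[[0.6,0,0,0,0,0,0.016],[0.6,0,0,0,0,0,0.016]]])

```text
clock: 11.7
position: [0.4782, -0.0243, 0.1311]
tool_rot: [-3.141, 0.0, 2.359]
force: [-0.4, 0.3, -0.6]
grip_width: 0.0513
finger_force: 0.0
```

Run:
```python
from meas import *
p=wp();w=shot('wrist','w5.png')
print(tool([.4783,-.0244,.027],Ro.from_euler('xyz',[np.pi,0,2.363])),bot.observe()['tool_rot'])
u=tuple(int(x) for x in proj(p,np.array([.4783,-.0244,.024])));print(u)
for b in blobs(w,p,*WH,u,70,.024): print(b)
```

```text
(array([-2.000e-04, -1.000e-04,  1.042e-01]), array([-0.0001,  0.    , -0.    ])) [-3.14122846e+00  2.97514628e-04  2.36291594e+00]
(316, 199)
(np.int32(116), array([316.4, 159. ]), array([ 0.4539, -0.0005,  0.024 ]))
```

>>> move_arm(moves=[[[0.6,0,0,0.045,0,0,0],[0.6,0,0,0.085,0,0,0],[0.6,0,0,0.1,0,0,0],[0.6,0,0,0.1035,0,0,0],[0.6,0,0,0.1035,0,0,0]]])

```text
clock: 12.25
position: [0.4783, -0.024, 0.0279]
tool_rot: [-3.142, -0.0, 2.363]
force: [0.6, 0.5, 0.5]
grip_width: 0.0512
finger_force: 0.0
```

>>> move_arm(moves=[[[0,0,0,0,0,0,0],[0,0,0,0,0,0,0],[0,0,0,0,0,0,0],[0,0,0,0,0,0,0],[0,0,0,0,0,0,0]]], force=60)

```text
clock: 12.75
position: [0.4788, -0.0234, 0.0289]
tool_rot: [3.14, 0.001, 2.362]
force: [-1.9, 0.1, 13.1]
grip_width: 0.0172
finger_force: 58.8
```

>>> move_arm(moves=[[[0,0,0,-0.03,0,0,0],[0,0,0,-0.08,0,0,0],[0,0,0.02,-0.12,0,0,-0.02],[0,0.02,0.06,-0.14,0,0,-0.04],[0,0.03,0.1,-0.14,0,0,-0.06]]])

```text
clock: 13.25
position: [0.5286, 0.0706, 0.1718]
tool_rot: [3.138, 0.004, 2.744]
force: [0.8, -0.3, -1.8]
grip_width: 0.0171
finger_force: 59.3
```

Run:
```python
from h import *
print(tool([.602,.2407,.17],Ro.from_euler('xyz',[np.pi,0,3.995])),bot.observe()['grip_width'],bot.observe()['force'])
```

```text
(array([-0.0017,  0.1853,  0.0025]), array([ 1.000e-04,  1.000e-03, -1.992e-01])) 0.017067205627224365 [ 0.77817149 -0.25954109 -1.79387769]
```

>>> move_arm(moves=[[[0,-0.002,0.04,0,0,0,-0.199],[0,-0.002,0.08,0,0,0,-0.199],[0,-0.002,0.12,0,0,0,-0.199],[0,-0.002,0.155,0,0,0,-0.199],[0,-0.002,0.185,0,0,0,-0.199]]])

```text
clock: 13.75
position: [0.6018, 0.2402, 0.1684]
tool_rot: [3.141, 0.001, -2.787]
force: [-0.1, -0.7, -1.5]
grip_width: 0.0169
finger_force: 59.3
```

Run:
```python
from h import *
print(tool([.602,.2407,.17],Ro.from_euler('xyz',[np.pi,0,3.995])))
```

```text
(array([-0.0003,  0.0004, -0.0016]), array([-0.    ,  0.0001, -0.0794]))
```

>>> move_arm(moves=[[[0,0,0,0,0,0,-0.0794],[0,0,0,0,0,0,-0.0794],[0,0,0,0,0,0,-0.0794],[0,0,0,0,0,0,-0.0794],[0,0,0,0,0,0,-0.0794]]])

```text
clock: 14.25
position: [0.6016, 0.2379, 0.1683]
tool_rot: [-3.141, 0.0, -2.295]
force: [0.3, -0.4, -1.3]
grip_width: 0.0166
finger_force: 59.3
```

Run:
```python
from meas import *
o=bot.observe();print(o['position'],o['tool_rot'],o['qpos'].round(2))
p=wp();w=shot('wrist','w6.png');pickle.dump(p,open('w6.pkl','wb'))
s=shot('scene')[130:230,340:450];cv2.imwrite('pics/w6s.png',np.hstack([w[60:400,130:510],cv2.resize(s,(374,340),interpolation=cv2.INTER_CUBIC)]))
for X in([.602,.2407,.075],[.602+.0475*np.cos(.854),.2407+.0475*np.sin(.854),.075],[.602-.0475*np.cos(.854),.2407-.0475*np.sin(.854),.075]): print(np.round(proj(p,np.array(X))))
```

```text
[0.60158564 0.23785717 0.1683005 ] [-3.14121169e+00  3.12339464e-04 -2.29491024e+00] [-0.4   0.62 -0.1   1.59  0.07  0.93  1.89]
[318. 206.]
[319. 259.]
[318. 147.]
```

View pics/w6s.png

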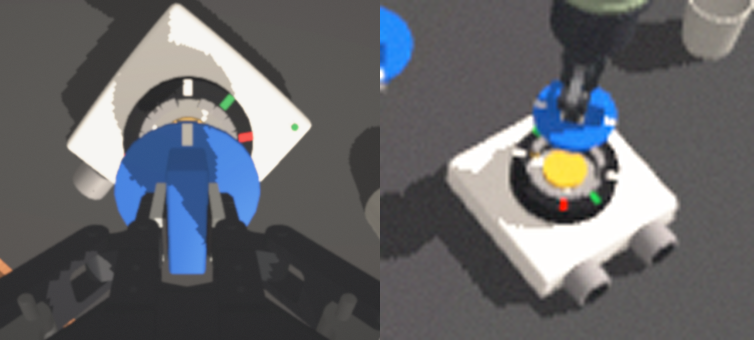

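The left view shows the white mark at full-image (318,147), exactly where predicted, and the cap's strip in line with it at about (318,195).

Run:
```python
from meas import *
p=pickle.load(open('w6.pkl','rb'));w=cv2.imread('pics/w6.png');o=bot.observe()
h=cv2.cvtColor(w,cv2.COLOR_BGR2HSV);print(h[180:210:3,318].tolist())
tz=o['position'][2]-.0285+.024
for b in blobs(w,p,(0,0,120),(179,80,255),(318,195),13,tz): print(b)
for b in blobs(w,p,*WH,(318,147),12,.075): print(b)
t=o['tool_rot'][2];print('pred strip',o['position'][:2]+.0354*np.array([np.cos(t),np.sin(t)]))
print(tool([.602,.2407,.12],Ro.from_euler('xyz',[np.pi,0,3.995])))
for b in blobs(w,p,*GR,(358,161),15,.075)+blobs(w,p,*RD,(376,196),15,.075): print(b)
```

```text
[[16, 90, 167], [116, 31, 141], [18, 31, 189], [18, 31, 190], [18, 31, 189], [19, 30, 189], [18, 31, 189], [18, 31, 190], [17, 13, 172], [109, 147, 135]]
(np.int32(269), array([316.6, 194. ]), array([0.5793, 0.2132, 0.1636]))
(np.int32(141), array([317.2, 147.2]), array([0.5712, 0.2047, 0.075 ]))
pred strip [0.57803428 0.21156869]
(array([-0.0023,  0.0015,  0.0481]), array([-0.0001,  0.    , -0.0015]))
(np.int32(135), array([356.7, 161.8]), array([0.5557, 0.2334, 0.075 ]))
(np.int32(134), array([375.2, 196.4]), array([0.5623, 0.265 , 0.075 ]))
```

>>> move_arm(moves=[[[0,-0.0015,0.0015,0.03,0,0,-0.001],[0,-0.0015,0.0015,0.05,0,0,-0.001],[0,-0.0015,0.0015,0.055,0,0,-0.001],[0,-0.0015,0.0015,0.055,0,0,-0.001]]])

```text
clock: 14.75
position: [0.6012, 0.2402, 0.1126]
tool_rot: [3.141, -0.001, -2.29]
force: [-0.2, -0.4, -1.6]
grip_width: 0.0169
finger_force: 59.3
```

Run:
```python
from h import *
o=bot.observe();print(o['position'],o['force'],tool([.6015,.240,.088],Ro.from_euler('xyz',[np.pi,0,3.995])))
```

```text
[0.60120192 0.2401581  0.11255088] [-0.22219263 -0.41915785 -1.63143304] (array([-0.0001, -0.0003,  0.0246]), array([ 0.    , -0.0002, -0.0003]))
```

>>> move_arm(moves=[[[0,0,0,0.008,0,0,0],[0,0,0,0.011,0,0,0],[0,0,0,0.014,0,0,0],[0,0,0,0.014,0,0,0]]])

```text
clock: 15.15
position: [0.6014, 0.2402, 0.0986]
tool_rot: [3.142, -0.0, -2.289]
force: [-0.4, -0.6, -2.0]
grip_width: 0.0169
finger_force: 59.3
```

>>> move_arm(moves=[[[0,0,0,0.004,0,0,0],[0,0,0,0.007,0,0,0],[0,0,0,0.0105,0,0,0],[0,0,0,0.0105,0,0,0]]])

```text
clock: 15.55
position: [0.6016, 0.2403, 0.088]
tool_rot: [-3.141, 0.0, -2.289]
force: [0.9, -0.0, 1.6]
grip_width: 0.017
finger_force: 59.6
```

>>> move_arm(moves=[[[0,0,0,0.0005,0,0,0.012],[0,0,0,0.0005,0,0,0.025],[0,0,0,0.0005,0,0,0.038],[0,0,0,0.0005,0,0,0.05],[0,0,0,0.0005,0,0,0.05]]])

```text
clock: 16.05
position: [0.6016, 0.2402, 0.0879]
tool_rot: [-3.141, 0.0, -2.605]
force: [1.2, -0.7, 1.3]
grip_width: 0.017
finger_force: 59.7
```

>>> move_arm(moves=[[[0,0,0,0,0,0,0.015],[0,0,0,0,0,0,0.03],[0,0,0,0,0,0,0.045],[0,0,0,0,0,0,0.061],[0,0,0,0,0,0,0.061]]])

```text
clock: 16.55
position: [0.6016, 0.2401, 0.0879]
tool_rot: [-3.141, 0.0, -2.987]
force: [2.6, -1.1, 1.1]
grip_width: 0.0166
finger_force: 59.7
```

Run:
```python
from meas import *
p=wp();w=shot('wrist','w7.png');pickle.dump(p,open('w7.pkl','wb'))
o=bot.observe();t=o['tool_rot'][2];print(o['position'],t,o['force'],o['moment'],o['grip_width'],o['finger_force'])
s=shot('scene')[130:230,340:450];cv2.imwrite('pics/w7s.png',np.hstack([w[60:400,130:510],cv2.resize(s,(374,340),interpolation=cv2.INTER_CUBIC)]))
```

```text
[0.60162223 0.24010408 0.08787135] -2.982952657066289 [ 1.85942937 -2.54995256  2.45070027] [-0.44665628 -0.49779169  0.07407356] 0.017291596546501684 59.75190997123718
```

View pics/w7s.png

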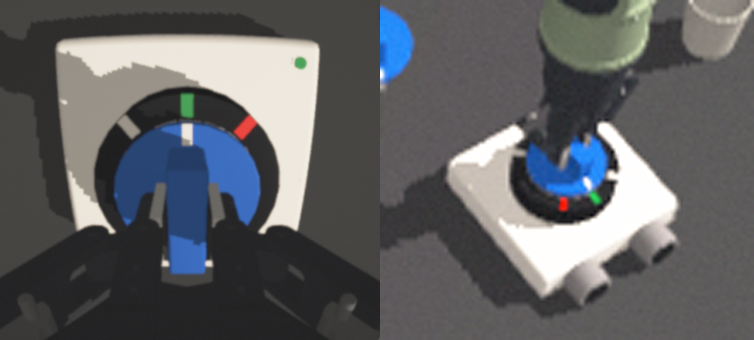

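The cap's white strip, at (187,135) in the crop, is in line with the green mark at (187,105). The flange sits down at the collar and the lugs have turned. I'll let it settle, check the lever and hand in.

>>> move_arm(moves=[[[0,0,0,0,0,0,0],[0,0,0,0,0,0,0],[0,0,0,0,0,0,0],[0,0,0,0,0,0,0],[0,0,0,0,0,0,0]]])

```text
clock: 17.15
position: [0.6016, 0.2401, 0.0878]
tool_rot: [-3.141, 0.0, -2.987]
force: [2.9, -2.8, 3.1]
grip_width: 0.0166
finger_force: 59.8
```

```bash
python3 lev.py; python3 -c "
from workcell import bot
print(bot.job_done())"
```

```text
scene 48 [254.25       216.79166667]
side 159 [374.55974843 229.3836478 ]
(array([ 0.56387567, -0.24610579,  0.10358201]), np.float64(0.0021629618107868094))
[0.60156173 0.24010294 0.08781546] [-3.14150320e+00  2.60482881e-04 -2.98676879e+00] [ 3.33164157 -2.71680954  1.75872175] 0.016838894966681672
the job is handed in; nothing more can be done
None
```

I handed the job in after about 17 s of robot time, with no verdict returned: the button was pressed, the lever dropped and is back upright (first lift fell back, second held), and the cap is twisted to the green mark, still gripped at about 60 N.

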